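Fold the hose-support arm away

TASK

Two small jointed hose-support arms stand swung out on the analyser bench. Fold away the one that ends in an open fork: first fold its outer bar fully back over its inner bar while the inner bar is still swung out, and only then swing the folded pair fully home over its base rail. Leave the other arm, the one with the round dish, as it stands and do not knock over the amber bottle.

Things in the scene. Friction and masses are not known exactly. Their poses are not given: they have to be found in the camera images.
- fork_arm: Fixed grey base rail (210 x 50 x 8 mm) of the fork arm. Origin on the bench (height 0), on the upright pivot axis of the inner bar. x runs along the rail, which reaches from 35 mm behind the pivot to 175 mm ahead of it; z is up. Home: the inner bar lies over the rail along +x, against a small upright steel stop on the rail's -y side.
- fork_inner (a joint): Angle (rad) of the inner aluminium bar (140 mm from pivot to elbow, 26 mm wide, 26 to 38 mm above the bench) about the upright pivot: 0 = home along the rail's +x, at its hard stop; grows counterclockwise seen from above, up to 1.8; starts swung out at 0.9 to 1.35. Stays where left: friction needs about 2.5 N sideways at the elbow.
- fork_outer (a joint): Angle (rad) of the outer bar about the elbow: 0 = folded back over the inner bar, pointing elbow to pivot, at its hard stop; grows counterclockwise seen from above, up to 2.6; starts at 1.5 to 2.2. Bar 22 mm wide, 46 to 58 mm above the bench, 150 mm long to the tips of its flat U fork (58 mm wide). Stays where left: friction needs about 1.5 N sideways at the end grip, 100 mm from the elbow.
- fork_tip (a point): Middle of the upright white plastic end grip on the outer bar just before the fork, 80 mm above the bench. The grip is a cylinder 24 mm across standing from 58 to 102 mm above the bench and spins freely about its own axis, so it can be held with the fingers at a fixed heading while the bar turns.
- fork_elbow (a point): Middle of an identical upright white grip (24 mm across, 58 to 102 mm above the bench, spins freely) that stands on the elbow axis, at the end of the inner bar, 140 mm from the pivot; it moves with the inner bar.
- dish_tip (a point): Middle of the end grip of the other arm, which is alike in all but its end: a flat round dish 56 mm across in place of the fork. It is to be left as it is.
- bottle: Upright amber bottle, 48 mm across and 105 mm tall, 0.2 kg, standing loose a little beyond the far end of the fork arm's rail. Origin at the centre of its underside, z along its axis.
Not all that is in view belongs to the job. What is shaped like the fork_arm but purple is not meant.

How it is judged (in metres and radians):
On the way, in this order (a step that is already met when the one before it is completed fails the run):
1. the outer bar is folded back over the inner bar (within 10 degrees) while the inner bar is still swung out by more than 30 degrees (value of joint fork_outer below 0.175 rad and value of joint fork_inner above 0.52 rad), for 0.2 s.
2. the folded pair is swung home over the rail (both joints within 10 degrees of 0) (value of joint each of fork_outer, fork_inner below 0.175 rad), for 0.2 s.
At the end, for the whole second after the job is handed in: The fork arm's outer bar lies folded over its inner bar and the inner bar lies home over the rail, each within 10 degrees (0.175 rad) of its stop and at rest; the dish arm's end grip is within 30 mm of where it was, and the bottle stands upright (within 0.3 rad) (all of step 2 and velocity of joint fork_outer between -0.1 and 0.1 rad/s and velocity of joint fork_inner between -0.1 and 0.1 rad/s and distance of dish_tip from where it was at the start of the episode below 0.03 m and angle between bottle's own z axis and vertical below 0.3 rad); the robot touches nothing.
It fails at once if the inner bar swung home (below 0.4 rad) with the outer bar still unfolded (above 0.5 rad) (value of joint fork_inner below 0.4 rad and value of joint fork_outer above 0.5 rad).
It fails at once if the dish arm's end grip moved by more than 30 mm (distance of dish_tip from where it was at the start of the episode above 0.03 m).
It fails at once if the bottle knocked over (tilted more than 0.5 rad) (angle between bottle's own z axis and vertical above 0.5 rad).
It also fails if it takes over 51 s, if anything falls off the work surface, if the arm or the gripper's body presses on something with over 40 N, if the wrist force passes 120 N, or if a joint passes its speed limit or range.

ROBOT

A 7-joint arm with a two-finger parallel gripper is mounted at the origin on the work surface. World frame = base frame: x ahead of the robot, y to its left, z up, the work surface at z = 0. Lengths are in m, angles in degrees, forces in N, time in s.
With the tool pointing down it reaches from about 0.375 to 0.925 m from the base axis. Payload 3.1 kg.
Tool frame: the origin (TCP) lies midway between the tips of the shut fingers; the grasp point (between the pads) lies 19 mm behind it (manip.tcp_to_grasp is the distance from the TCP to the grasp point, in m); z points along the fingers, y is the line along which they close (so a half turn about z gives the same grasp; the last joint's range is limited). The gripper opens to 85 mm and grips with 20 to 120 N. Pads are 22 mm wide; open, the fingers measure 114 mm over their backs; the gripper's body (76 mm by 85 mm) begins 54 mm behind the grasp point. The pads swing forward as they close: fully open they stand 13 mm farther back than shut.
Start: joints at [-78.484, 21.939, 2.515, 91.553, -1.026, 66.532, -2.859], TCP at [0.191, 0.621, 0.231] pointing down, gripper open.
Joint ranges: [-149.38, 149.38], [-23.57, 123.04], [-84.95, 90], [0, 143.3], [-89.99, 269.99], [3.08, 112.72], [-163.45, 163.45]. Speed limits (degrees/s): [159.86, 159.86, 180, 180, 180, 180, 180].

INTERFACE

Orientations are given as [roll, pitch, yaw] about the fixed x, y, z axes, in that order (R = Rz(yaw) Ry(pitch) Rx(roll)).
In Python, from cell import manip gives the robot as it stands.
- The arm moves only by the tool apply_moves, never from a script. Its argument "commands" is a list of rows, each a list of 7 numbers: the shift along the tool's x, y, z in mm, then the turn, a rotation vector about the tool's x, y, z in rad, then the gripper's target within -1 to 1 (shut at 1, half-way at 0, fully open at -1). A call has 1 to 5 rows; each row shifts and turns the commanded pose from where the row before left it, along the tool's axes as they then stand; what a row does not reach is not made up. A row lasts 1/10 s, in which the tool goes at most 50 mm and 8.59 degrees, less where a joint would pass 70% of its speed; a pose out of reach is approached as far as the arm can. A call with a gripper value outside its range is refused whole. The fingers move at their own pace and stop on an object; "newtons" is the grip in N (left out, the last holds). Time passes only in rows, so rows that do not move let the fingers close. It gives the time, the measured TCP pose, the force, the opening and the grip force at its end, in the units of the state.
- manip.get_state(): the state, without advancing time (a new reading comes with each control period).
- manip.grab_frame(name): name is "side" or "top"; returns a dict with "color" (400x640x3 uint8, red, green, blue), "intrinsics" (3x3 intrinsics, pixels), "rvec" (rotation vector, rad) and "tvec" (3), from world to camera coordinates, as OpenCV has them. Camera axes: x right, y down, z forward; pixel columns grow to the right and rows downward; lengths in m; the calibration is good to about 2 mm. A picture is of the moment at which its call begins. There is no depth.
- manip.close_job(): hands the job in; it is judged then, once.
The state is a dict: "time": time; "q": joint angles; "joint_velocities": joint speeds; "effort": joint torques, N m; "ee_pos": TCP position; "tcp_rot": TCP orientation; "ft_force": force on the tool from outside, world axes, zero at the start; "torque": the same for the moment, N m; "grip_width": finger opening in m; "grasp_force": force on a finger pad.
Only numpy, scipy, OpenCV 4.12 (cv2) and the standard library are available. Lean on these libraries where they do the work, as an engineer would, in place of code of your own. Each camera call takes 0.05 s, during which the arm holds its last target. There are 200 camera calls.

## Working session

There is one attempt and no reset: what is moved stays moved. The work goes in short steps, Python scripts to look and compute and a tool call to move; the robot and the scene stay as the last step left them, time stands still between calls to the robot, and variables do not carry over. Pictures are saved under pics/ and viewed, at most 10 in all, crops included, and the job is handed in when it is done.

Besides the shell and the picture viewer there is one more tool, called after "Call:" as a command line: name --pt "numbers of a row" for each row, then --argument value for the rest. apply_moves: Moves the arm, as the interface text tells. Its arguments: {"type":"object","properties":{"commands":{"type":"array"},"newtons":{"type":"number"}},"required":["commands"]}

```bash
mkdir -p pics; cat > h.py <<'E'
import numpy as np, cv2
from cell import manip
def grab(n):
    f=manip.grab_frame(n); return f
def ray(f,uv,z):
    R=cv2.Rodrigues(np.array(f["rvec"],float))[0]; t=np.array(f["tvec"],float).ravel()
    d=R.T@np.linalg.inv(np.array(f["intrinsics"]))@np.array([uv[0],uv[1],1.]); c=-R.T@t
    return c+d*(z-c[2])/d[2]
def proj(f,p):
    return cv2.projectPoints(np.array([p],float),np.array(f["rvec"],float),np.array(f["tvec"],float),np.array(f["intrinsics"],float),None)[0].ravel()
def save(f,n,crop=None,s=1):
    im=f["color"][:,:,::-1]
    if crop: im=im[crop[1]:crop[3],crop[0]:crop[2]]
    cv2.imwrite("pics/"+n,cv2.resize(im,None,fx=s,fy=s,interpolation=cv2.INTER_CUBIC))
E
python3 - <<'E'
from h import *
import pickle
a=grab("top");b=grab("side")
pickle.dump((a,b),open("f0.pkl","wb"))
save(a,"top0.png",s=1.25);save(b,"side0.png",s=1.25)
print(manip.get_state())
E
```

```text
{'time': 0.1, 'q': array([-78.48277349,  21.98962103,   2.51126511,  91.64054552,
        -1.02507893,  66.53136721,  -2.85786395]), 'joint_velocities': array([-0.00406772, -0.07262013,  0.08388594, -0.16508286,  0.05444016,
        0.00649332, -0.0641372 ]), 'effort': array([ 2.53378035e-03, -4.34726572e+01,  1.02927603e+00, -2.50454414e+01,
        1.08617949e-02,  5.49533856e-03,  7.54360883e-06]), 'ee_pos': array([0.19109804, 0.62037419, 0.22998238]), 'tcp_rot': array([-1.79861156e+02,  7.70694111e-03,  1.62885582e+02]), 'ft_force': array([ 0.20098227,  0.06886111, -0.67005573]), 'torque': array([ 0.00482369, -0.04990101,  0.00618172]), 'grasp_force': 0.0, 'grip_width': 0.08559806674203238}
```

View pics/top0.png

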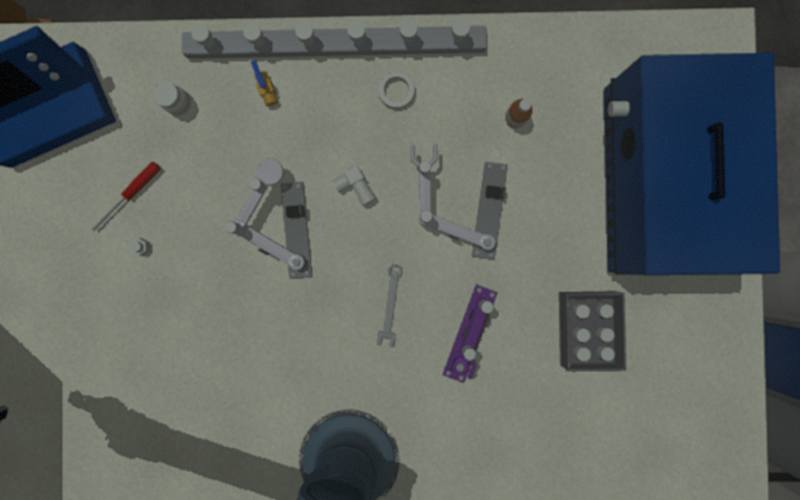

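View pics/side0.png

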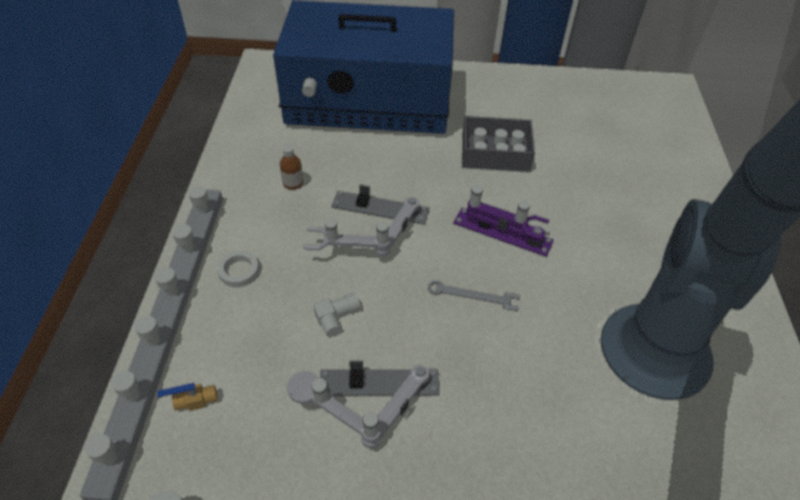

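The pictures (at 1.25x) show three candidates:
- **Fork arm:** pivot (488,243), elbow grip (427,217), tip grip (426,165) in top.
- **Dish arm:** pivot (297,262), elbow (235,227), dish (270,172).
- **Purple decoy:** (470,335).

I choose the fork arm. The bottle is at (519,112), beyond the rail's end at (495,163). Next I take one close crop and measure the grips.

```bash
python3 - <<'E'
from h import *
import pickle
a,b=pickle.load(open("f0.pkl","rb"))
def crop(f,c,s): return cv2.resize(f["color"][c[1]:c[3],c[0]:c[2],::-1],None,fx=s,fy=s,interpolation=cv2.INTER_CUBIC)
A=crop(a,(310,70,440,215),4);B=crop(b,(230,105,360,215),4)
A=cv2.convertScaleAbs(A,alpha=1.4)
cv2.imwrite("pics/ct.png",A);cv2.imwrite("pics/cs.png",B)
for n,uv,z in [("pivot",(390,194),.045),("elbow",(341.5,173),.102),("tip",(340.5,131),.102),("bottle",(415,90),.1),("rail0",(386,204),.008),("rail1",(396,130),.008)]:
    print(n,ray(a,uv,z).round(4))
E
```

```text
pivot [ 0.4657 -0.3013  0.045 ]
elbow [ 0.5187 -0.1732  0.102 ]
tip [ 0.6242 -0.1723  0.102 ]
bottle [ 0.7246 -0.3607  0.1   ]
rail0 [ 0.4397 -0.2952  0.008 ]
rail1 [ 0.6402 -0.3258  0.008 ]
```

View pics/ct.png

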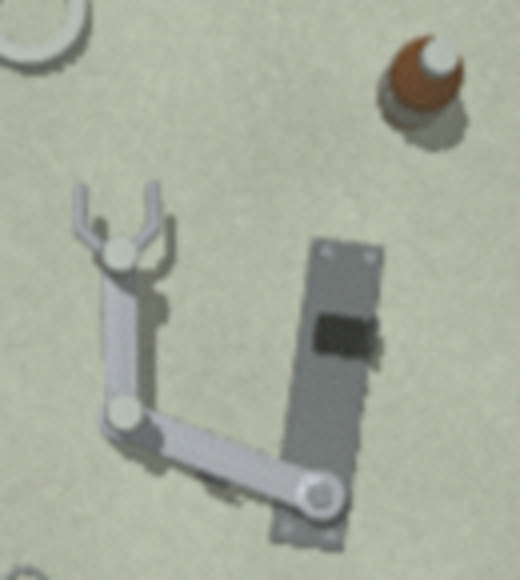

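View pics/cs.png

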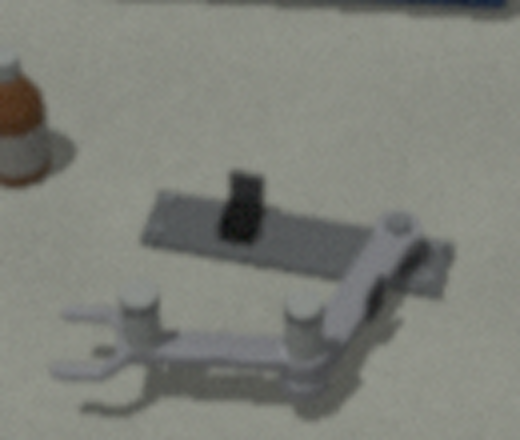

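The crops confirm the fork arm. In the top crop the tip grip is at (120,252), the elbow at (124,410), the pivot at (318,495) and the dark stop at (345,335).

```bash
python3 - <<'E'
from h import *
import pickle
a,b=pickle.load(open("f0.pkl","rb"))
T=lambda x,y:(310+x/4-.375,70+y/4-.375)
S=lambda x,y:(230+x/4-.375,105+y/4-.375)
E=ray(a,T(124,410),.102);t=ray(a,T(120,252),.102);P=ray(a,T(318,495),.042)
E2=ray(b,S(305,302),.102);t2=ray(b,S(138,293),.102);P2=ray(b,S(398,222),.042)
for x in (E,E2,t,t2,P,P2):print(x.round(4))
r0=ray(a,T(308,545),.008);r1=ray(a,T(347,242),.008);d=r1-r0;ry=np.arctan2(d[1],d[0])
print(np.linalg.norm(d),np.degrees(ry),np.linalg.norm(E-P),np.linalg.norm(t-E))
v=E-P;w=t-E
ai=np.arctan2(v[1],v[0]);print("inner",ai-ry,"outer",(np.arctan2(w[1],w[0])-ai-np.pi)%(2*np.pi))
# stop top: top face centre in each view, height by mismatch
for z in (.03,.04,.05,.06,.07): print(z,ray(a,T(345,325),z).round(3),ray(b,S(247,180),z).round(3))
m=[ray(a,T(425,70),z).round(3) for z in (.06,.105)];print(m)
E
```

```text
[ 0.5209 -0.1711  0.102 ]
[ 0.5203 -0.1714  0.102 ]
[ 0.6202 -0.17    0.102 ]
[ 0.6213 -0.1698  0.102 ]
[ 0.4675 -0.2995  0.042 ]
[ 0.4694 -0.302   0.042 ]
0.20741839298203052 -8.293015160985746 0.15149670143299612 0.09925041852940103
inner 1.321165758590021 outer 1.9755665146250605
0.03 [ 0.581 -0.321  0.03 ] [ 0.575 -0.345  0.03 ]
0.04 [ 0.58  -0.319  0.04 ] [ 0.574 -0.334  0.04 ]
0.05 [ 0.578 -0.318  0.05 ] [ 0.573 -0.324  0.05 ]
0.06 [ 0.577 -0.316  0.06 ] [ 0.571 -0.314  0.06 ]
0.07 [ 0.576 -0.315  0.07 ] [ 0.57  -0.304  0.07 ]
[array([ 0.742, -0.371,  0.06 ]), array([ 0.731, -0.362,  0.105])]
```

Call:
apply_moves --pt "0 -40 0 0 0 -0.1 -1" --pt "0 -40 0 0 0 -0.1 -1" --pt "0 -40 0 0 0 -0.1 -1" --pt "0 -40 0 0 0 0 -1" --pt "0 -40 0 0 0 0 -1"

```text
time: 0.6
ee_pos: [0.1674, 0.4219, 0.2306]
tcp_rot: [-179.9, -0.0, -179.9]
ft_force: [0.3, 0.4, 0.8]
grip_width: 0.0859
grasp_force: 0.0
```

Call:
apply_moves --pt "-40 -30 0 0 0 0 -1" --pt "-40 -30 0 0 0 0 -1" --pt "-40 -30 0 0 0 0 -1" --pt "-40 -30 0 0 0 0 -1" --pt "-40 -30 0 0 0 0 -1"

```text
time: 1.1
ee_pos: [0.369, 0.2725, 0.2311]
tcp_rot: [180.0, -0.0, -179.9]
ft_force: [0.4, 0.9, 0.2]
grip_width: 0.0856
grasp_force: 0.0
```

Call:
apply_moves --pt "-40 -30 0 0 0 0 -1" --pt "-40 -30 0 0 0 0 -1" --pt "-40 -30 0 0 0 0 -1" --pt "-40 -30 0 0 0 0 -1" --pt "-40 -30 0 0 0 0 -1"

```text
time: 1.6
ee_pos: [0.5692, 0.1232, 0.2309]
tcp_rot: [180.0, -0.0, -179.9]
ft_force: [-0.1, 0.4, 0.2]
grip_width: 0.085
grasp_force: 0.0
```

Call:
apply_moves --pt "-20 -40 0 0 0 0 -1" --pt "-20 -40 10 0 0 0 -1" --pt "-10 -40 20 0 0 0 -1" --pt "0 -40 20 0 0 0 -1" --pt "0 -40 20 0 0 0 -1"

```text
time: 2.1
ee_pos: [0.6183, -0.077, 0.16]
tcp_rot: [-180.0, -0.0, -179.9]
ft_force: [-0.1, 0.9, 0.3]
grip_width: 0.0853
grasp_force: 0.0
```

Call:
apply_moves --pt "-2 -40 0 0 0 0 -1" --pt "0 -40 0 0 0 0 -1" --pt "0 -13 0 0 0 0 -1" --pt "0 0 20 0 0 0 -1" --pt "0 0 10 0 0 0 -1"

```text
time: 2.6
ee_pos: [0.6195, -0.1682, 0.1297]
tcp_rot: [179.9, -0.1, -180.0]
ft_force: [-0.4, -0.5, -0.3]
grip_width: 0.0857
grasp_force: 0.0
```

```bash
python3 - <<'E'
from h import *
a=grab("top");b=grab("side")
A=a["color"][90:240,290:440,::-1];B=b["color"][60:210,210:360,::-1]
cv2.imwrite("pics/near.png",cv2.resize(np.hstack([A,B]),None,fx=2.6,fy=2.6,interpolation=cv2.INTER_CUBIC))
print(manip.get_state()["ee_pos"])
E
```

```text
[ 0.61886591 -0.16606113  0.12862668]
```

View pics/near.png

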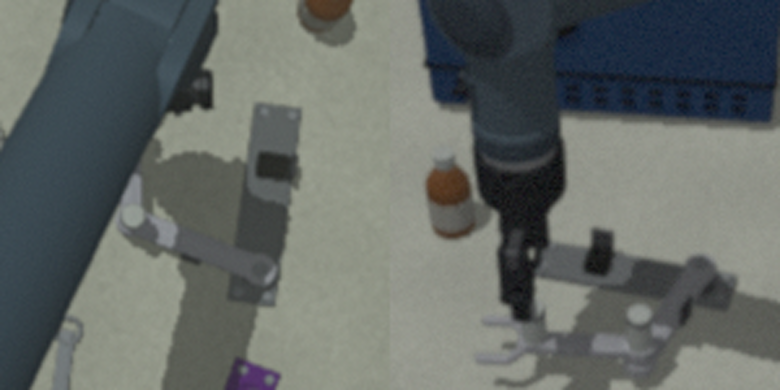

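The side view shows the open gripper above the tip grip (530,325), with the elbow grip clear at (640,325). I descend and grip.

Call:
apply_moves --pt "-1 -3 20 0 0 0 -1" --pt "0 0 20 0 0 0 -1" --pt "0 0 15 0 0 0 -1" --pt "0 0 0 0 0 0 0.3" --pt "0 0 0 0 0 0 0.6" --newtons 20

```text
time: 3.2
ee_pos: [0.6218, -0.1707, 0.0763]
tcp_rot: [180.0, -0.0, -179.9]
ft_force: [0.0, -0.0, -0.3]
grip_width: 0.059
grasp_force: 0.0
```

Call:
apply_moves --pt "0 0 0 0 0 0 1" --pt "0 0 0 0 0 0 1" --pt "0 0 0 0 0 0 1"

```text
time: 3.5
ee_pos: [0.6225, -0.1717, 0.0776]
tcp_rot: [-180.0, 0.1, -179.9]
ft_force: [0.0, 0.3, 2.3]
grip_width: 0.0231
grasp_force: 22.6
```

Call:
apply_moves --pt "1.5 -17.4 0 0 0 0 1" --pt "4.5 -16.8 0 0 0 0 1" --pt "7.4 -15.8 0 0 0 0 1" --pt "0 0 0 0 0 0 1"

```text
time: 3.9
ee_pos: [0.6069, -0.2282, 0.0775]
tcp_rot: [-179.7, 0.1, 179.7]
ft_force: [2.1, -2.6, 3.0]
grip_width: 0.0229
grasp_force: 22.8
```

Call:
apply_moves --pt "10 -13 0 0 0 0 1" --pt "12.3 -12.3 0 0 0 0 1" --pt "14.3 -10 0 0 0 0 1" --pt "15.8 -7.4 0 0 0 0 1" --pt "0 0 0 0 0 0 1"

```text
time: 4.4
ee_pos: [0.552, -0.2683, 0.0774]
tcp_rot: [-179.9, -0.1, 179.8]
ft_force: [-1.5, -2.4, 8.8]
grip_width: 0.0233
grasp_force: 23.2
```

Call:
apply_moves --pt "16.8 -4.5 0 0 0 0 1" --pt "17.4 -1.5 0 0 0 0 1" --pt "12 1 0 0 0 0 1" --pt "0 0 0 0 0 0 1"

```text
time: 4.8
ee_pos: [0.5062, -0.2711, 0.0773]
tcp_rot: [180.0, -0.1, 179.9]
ft_force: [-2.6, -0.4, 10.5]
grip_width: 0.0233
grasp_force: 23.4
```

```bash
python3 - <<'E'
from h import *
a=grab("top");b=grab("side")
A=a["color"][90:240,290:440,::-1];B=b["color"][60:210,230:380,::-1]
cv2.imwrite("pics/fold.png",cv2.resize(np.hstack([A,B]),None,fx=2.6,fy=2.6,interpolation=cv2.INTER_CUBIC))
s=manip.get_state();print(s["ee_pos"],s["ft_force"])
E
```

```text
[ 0.5065338  -0.27119797  0.07730479] [-0.90105742 -0.91304481 10.99547199]
```

View pics/fold.png

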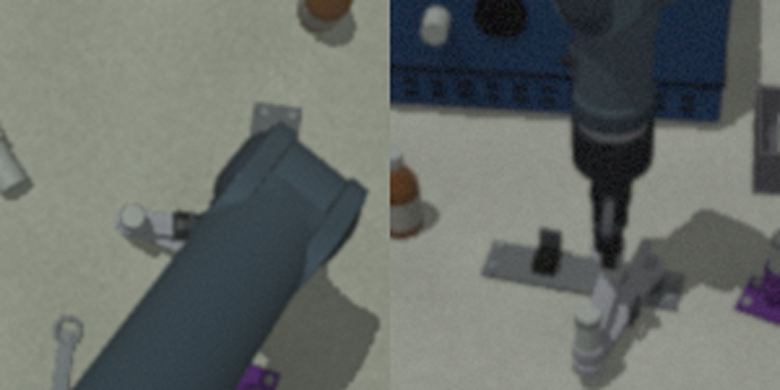

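The top view shows the elbow unmoved at (133,217) and the outer bar nearly folded. I continue to the stop.

Call:
apply_moves --pt "9 2.5 0 0 0 0 1" --pt "9 3.5 0 0 0 0 1" --pt "7 3 0 0 0 0 1" --pt "0 0 0 0 0 0 1"

```text
time: 5.3
ee_pos: [0.4841, -0.2647, 0.0775]
tcp_rot: [-179.6, 0.2, 179.9]
ft_force: [3.3, -6.1, 3.7]
grip_width: 0.0229
grasp_force: 22.8
```

Call:
apply_moves --pt "3 1.3 0 0 0 0 1" --pt "0 0 0 0 0 0 1" --pt "0 0 0 0 0 0 1"

```text
time: 5.6
ee_pos: [0.4831, -0.2643, 0.0776]
tcp_rot: [-179.5, 0.4, 179.9]
ft_force: [6.5, -7.0, 0.3]
grip_width: 0.0232
grasp_force: 22.6
```

Call:
apply_moves --pt "0 0 0 0 0 0 1" --pt "0 0 0 0 0 0 0" --pt "0 0 0 0 0 0 -1" --pt "0 0 0 0 0 0 -1" --pt "0 0 0 0 0 0 -1"

```text
time: 6.1
ee_pos: [0.4799, -0.2581, 0.0752]
tcp_rot: [179.9, -0.2, -179.9]
ft_force: [-0.0, -0.0, -0.2]
grip_width: 0.0795
grasp_force: 0.0
```

Call:
apply_moves --pt "0 0 -20 0 0 0 -1" --pt "0 0 -35 0 0 0 -1" --pt "10 40 -20 0 0 0 -1" --pt "20 45 0 0 0 0 -1" --pt "20 45 0 0 0 0 -1"

```text
time: 6.6
ee_pos: [0.4311, -0.1279, 0.1518]
tcp_rot: [-180.0, 0.1, -180.0]
ft_force: [0.6, -0.0, 0.1]
grip_width: 0.0853
grasp_force: 0.0
```

Call:
apply_moves --pt "0 45 0 0 0 0 -1" --pt "0 45 0 0 0 0 -1" --pt "0 45 0 0 0 0 -1" --pt "0 0 0 0 0 0 -1"

```text
time: 7.0
ee_pos: [0.4304, 0.0127, 0.1511]
tcp_rot: [179.9, -0.1, -179.2]
ft_force: [0.9, -0.6, 0.6]
grip_width: 0.0856
grasp_force: 0.0
```

```bash
python3 - <<'E'
from h import *
a=grab("top");b=grab("side")
A=a["color"][90:240,290:440,::-1];B=b["color"][60:210,230:380,::-1]
cv2.imwrite("pics/fold2.png",cv2.resize(np.hstack([A,B]),None,fx=2.6,fy=2.6,interpolation=cv2.INTER_CUBIC))
s=manip.get_state();print(s["time"],s["ee_pos"],s["ft_force"])
E
```

```text
7.1 [0.43056728 0.00693933 0.15098537] [ 0.00202421 -1.08932285  0.41421059]
```

View pics/fold2.png

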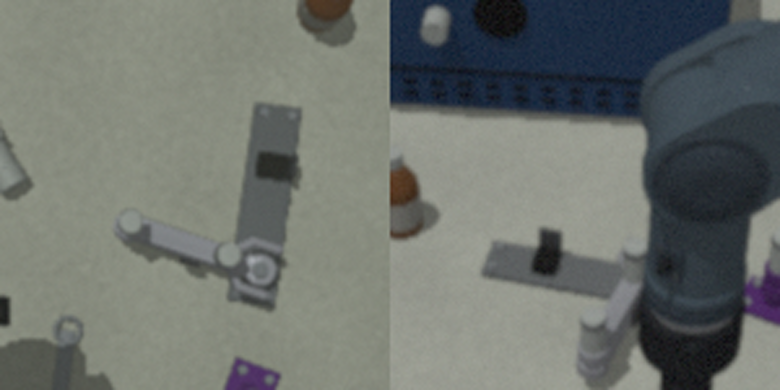

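The bar is folded: the grips are at (131,222) and (228,254) in line with the pivot at (261,270). The elbow shifted a few mm.

```bash
python3 - <<'E'
from h import *
c=lambda x,y:(290+(x-.8)/2.6,90+(y-.8)/2.6)
a=grab("top")
E=ray(a,c(131,222),.102);t=ray(a,c(228,254),.102);P=np.array([.4675,-.3005,0])
an=lambda v:np.arctan2(v[1],v[0])
print(E,t,np.hypot(*(E-P)[:2]),np.hypot(*(t-E)[:2]))
ai=an(E-P);print("inner",ai+.148,"outer",(an(t-E)-ai-np.pi+3)%(2*np.pi)-3)
for k in np.arange(np.degrees(ai),-15,-10): print(round(k),(P+.14*np.array([np.cos(np.radians(k)),np.sin(np.radians(k)),0]))[:2].round(4))
E
```

```text
[ 0.51356223 -0.16957271  0.102     ] [ 0.48137773 -0.26221895  0.102     ] 0.1387936725688322 0.09807735591013036
inner 1.3805051515036169 outer 0.003942221798978629
71 [ 0.514  -0.1684]
61 [ 0.5362 -0.1785]
51 [ 0.5563 -0.1923]
41 [ 0.5738 -0.2094]
31 [ 0.588  -0.2292]
21 [ 0.5985 -0.2512]
11 [ 0.6051 -0.2747]
1 [ 0.6075 -0.299 ]
-9 [ 0.6056 -0.3233]
```

Call:
apply_moves --pt "-20 -40 0 0 0 0 -1" --pt "-20 -40 0 0 0 0 -1" --pt "-20 -40 0 0 0 0 -1" --pt "-20 -40 0 0 0 0 -1" --pt "-3 -16 0 0 0 0 -1"

```text
time: 7.65
ee_pos: [0.5153, -0.1779, 0.1519]
tcp_rot: [-179.7, 0.1, 179.6]
ft_force: [-1.2, -1.0, -0.4]
grip_width: 0.0851
grasp_force: 0.0
```

Call:
apply_moves --pt "0 0 0 0 0 0 -1" --pt "0 0 0 0 0 0 -1"

```text
time: 7.85
ee_pos: [0.5132, -0.1713, 0.1508]
tcp_rot: [180.0, -0.1, 179.9]
ft_force: [-0.8, 1.0, 0.5]
grip_width: 0.0855
grasp_force: 0.0
```

Call:
apply_moves --pt "0 1.5 25 0 0 0 -1" --pt "0 0 25 0 0 0 -1" --pt "0 0 25 0 0 0 -1" --pt "0 0 0 0 0 0 0.3" --pt "0 0 0 0 0 0 0.6" --newtons 30

```text
time: 8.35
ee_pos: [0.5138, -0.1672, 0.0761]
tcp_rot: [179.9, -0.1, -179.8]
ft_force: [0.4, -0.3, 0.3]
grip_width: 0.0591
grasp_force: 0.0
```

Call:
apply_moves --pt "0 0 0 0 0 0 1" --pt "0 0 0 0 0 0 1" --pt "0 0 0 0 0 0 1"

```text
time: 8.65
ee_pos: [0.5159, -0.1701, 0.0781]
tcp_rot: [-179.9, 0.2, -180.0]
ft_force: [-0.7, -1.8, 3.3]
grip_width: 0.023
grasp_force: 30.4
```

Call:
apply_moves --pt "-11.3 -4.6 0 0 0 0 1" --pt "-10.9 -5.5 0 0 0 0 1" --pt "-10.4 -6.5 0 0 0 0 1" --pt "-9.7 -7.3 0 0 0 0 1" --pt "0 0 0 0 0 0 1"

```text
time: 9.15
ee_pos: [0.5586, -0.1941, 0.0781]
tcp_rot: [-179.9, 0.2, 180.0]
ft_force: [-1.2, -1.6, 6.2]
grip_width: 0.0229
grasp_force: 30.6
```

Call:
apply_moves --pt "-9 -8.2 0 0 0 0 1" --pt "-8.5 -8.9 0 0 0 0 1" --pt "-7.5 -9.6 0 0 0 0 1" --pt "-6.7 -10.2 0 0 0 0 1" --pt "0 0 0 0 0 0 1"

```text
time: 9.65
ee_pos: [0.5901, -0.2307, 0.0781]
tcp_rot: [-180.0, 0.2, 180.0]
ft_force: [-1.8, -0.5, 6.4]
grip_width: 0.0231
grasp_force: 30.6
```

Call:
apply_moves --pt "-5.5 -10.8 0 0 0 0 1" --pt "-4.7 -11.2 0 0 0 0 1" --pt "-3.7 -11.6 0 0 0 0 1" --pt "-2.6 -11.9 0 0 0 0 1" --pt "0 0 0 0 0 0 1"

```text
time: 10.15
ee_pos: [0.6072, -0.2754, 0.0782]
tcp_rot: [-180.0, 0.2, -180.0]
ft_force: [1.0, 0.1, 5.5]
grip_width: 0.0229
grasp_force: 30.6
```

Call:
apply_moves --pt "-1.5 -12 0 0 0 0 1" --pt "-0.5 -12 0 0 0 0 1" --pt "0.5 -12 0 0 0 0 1" --pt "1 -9 0 0 0 0 1" --pt "0 0 0 0 0 0 1"

```text
time: 10.65
ee_pos: [0.6087, -0.3196, 0.0782]
tcp_rot: [-180.0, 0.3, -179.9]
ft_force: [2.5, -0.4, 5.2]
grip_width: 0.0232
grasp_force: 30.6
```

Call:
apply_moves --pt "0.5 -3 0 0 0 0 1" --pt "0 0 0 0 0 0 1" --pt "0 0 0 0 0 0 1"

```text
time: 10.95
ee_pos: [0.6085, -0.3215, 0.0782]
tcp_rot: [-180.0, 0.3, -179.8]
ft_force: [3.2, 1.7, 6.0]
grip_width: 0.0228
grasp_force: 30.6
```

Call:
apply_moves --pt "0.5 -3 0 0 0 0 1" --pt "0 0 0 0 0 0 1" --pt "0 0 0 0 0 0 1" --pt "0 0 0 0 0 0 1"

```text
time: 11.35
ee_pos: [0.6081, -0.3242, 0.0782]
tcp_rot: [180.0, 0.3, -179.8]
ft_force: [3.5, 1.1, 6.4]
grip_width: 0.0232
grasp_force: 30.7
```

Call:
apply_moves --pt "0 0 0 0 0 0 0" --pt "0 0 0 0 0 0 -1" --pt "0 0 0 0 0 0 -1" --pt "0 0 -20 0 0 0 -1" --pt "0 0 -40 0 0 0 -1"

```text
time: 11.85
ee_pos: [0.6008, -0.3235, 0.1315]
tcp_rot: [179.8, -0.6, -179.9]
ft_force: [0.5, 0.6, 0.9]
grip_width: 0.0855
grasp_force: 0.0
```

Call:
apply_moves --pt "0 20 -40 0 0 0 -1" --pt "20 45 0 0 0 0 -1" --pt "20 45 0 0 0 0 -1" --pt "20 45 0 0 0 0 -1" --pt "20 45 0 0 0 0 -1"

```text
time: 12.35
ee_pos: [0.5227, -0.1244, 0.1756]
tcp_rot: [180.0, -0.1, -180.0]
ft_force: [0.6, 0.9, -0.1]
grip_width: 0.0855
grasp_force: 0.0
```

Call:
apply_moves --pt "20 45 0 0 0 0 -1" --pt "0 45 0 0 0 0 -1" --pt "0 45 0 0 0 0 -1" --pt "0 0 0 0 0 0 -1" --pt "0 0 0 0 0 0 -1"

```text
time: 12.85
ee_pos: [0.5036, 0.0103, 0.1757]
tcp_rot: [-180.0, -0.1, -179.7]
ft_force: [-0.4, -0.2, 0.7]
grip_width: 0.0854
grasp_force: 0.0
```

```bash
python3 - <<'E'
from h import *
a=grab("top");b=grab("side")
A=a["color"][70:220,300:450,::-1];B=b["color"][90:240,210:360,::-1]
cv2.imwrite("pics/home.png",cv2.resize(np.hstack([A,B]),None,fx=2.6,fy=2.6,interpolation=cv2.INTER_CUBIC))
s=manip.get_state();print(s["time"],s["ee_pos"],s["ft_force"])
E
```

```text
12.95 [0.5038804  0.00752365 0.17591778] [-0.08282317 -0.40177503  0.49563738]
```

View pics/home.png

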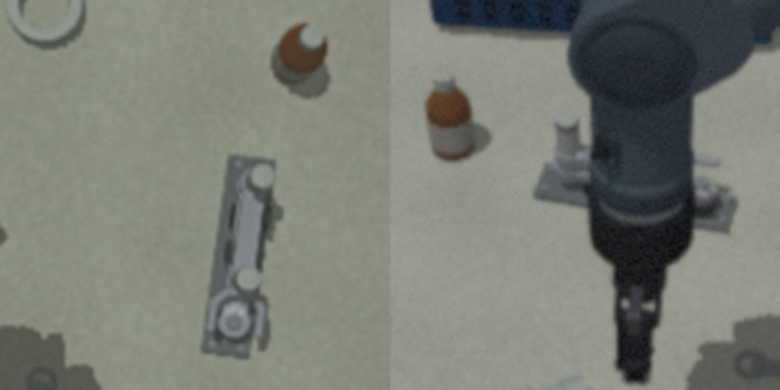

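The pair lies over the rail, with grips at (262,177) and (249,279), and the bottle is upright at (303,48). I check the angles from these.

```bash
python3 - <<'E'
from h import *
c=lambda x,y:(300+(x-.8)/2.6,70+(y-.8)/2.6)
a=grab("top")
E=ray(a,c(262,177),.102);t=ray(a,c(249,279),.102);P=ray(a,c(235,320),.042)
an=lambda v:np.arctan2(v[1],v[0])
for p in (P,np.array([.4675,-.3005,0])):
  ai=an(E-p);print(E,t,p,"inner",ai+.148,"outer",(an(t-E)-ai-np.pi+3)%(2*np.pi)-3)
E
```

```text
[ 0.60469285 -0.32186448  0.102     ] [ 0.50666193 -0.30767756  0.102     ] [ 0.46904862 -0.30200871  0.042     ] inner 0.0026509931317780233 outer 0.001627898124928695
[ 0.60469285 -0.32186448  0.102     ] [ 0.50666193 -0.30767756  0.102     ] [ 0.4675 -0.3005  0.    ] inner -0.006485119077994483 outer 0.01076401033470109
```

Both joints are within about 0.01 rad of home. I hand the job in.

```bash
python3 -c "
from cell import manip
print(manip.close_job())"
```

```text
the job is handed in; nothing more can be done
None
```

I folded the fork arm's outer bar first, then swung the pair home (both joints measured about 0.01 rad from their stops), kept clear of the dish arm, left the bottle standing, and handed the job in at about 13 s; no verdict was returned.

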